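# Refit the dust extractor's grille

### The arm

A 6-joint arm with a two-finger parallel gripper is mounted at the origin on a cart in front of the work surface, level with it; the furniture and walls round the work are solid. World frame = base frame: x ahead of the robot, y to its left, z up, the work surface at z = 0. Lengths are in m, angles in degrees, forces in N, time in s.
With the tool pointing down it reaches from about 0.4 to 0.825 m from the base axis. Payload 7 kg.
Tool frame: the origin (TCP) lies midway between the tips of the shut fingers; the grasp point (between the pads) lies 19 mm behind it; x points along the fingers, z is the direction in which the jaws open and shut, and the axes are right-handed (so a half turn about x gives the same grasp; the last joint's range is limited). The gripper opens to 88 mm and grips with 3 to 60 N. Pads are 19 mm wide; open, the fingers measure 130 mm over their backs; the gripper's body (78 mm by 193 mm) begins 47 mm behind the grasp point.
Start: joints at [-55.743, 20.546, 0.682, 0, -70.136, -16.507], TCP at [0.206, -0.643, 0.227] pointing down, gripper open.
Joint ranges: [-176.03, 176.03], [-82.01, 121.73], [-58.28, 71.71], [-173.87, 95.51], [-174.79, -0.11], [-173.66, 173.66]. Speed limits (degrees/s): [136.94, 136.94, 172.46, 180, 180, 180].

### API

Orientations are given as [roll, pitch, yaw] about the fixed x, y, z axes, in that order (R = Rz(yaw) Ry(pitch) Rx(roll)).
In Python, from plant import get_state, capture, close_job gives the robot as it stands.
- The arm moves only by the tool play_rows, never from a script. Its argument "series" is one flat list of numbers, 4 for each row, row after row: the shift along the tool's x, y, z in m, then the turn about the tool's x in rad. In form: [tx, ty, tz, spin, tx, ty, tz, spin, ...]. A call has exactly 5 rows; each row shifts and turns the commanded pose from where the row before left it, along the tool's axes as they then stand; what a row does not reach is not made up. A row lasts 1/12 s, in which the tool goes at most 41.7 mm and 7.16 degrees, less where a joint would pass 70% of its speed; a pose out of reach is approached as far as the arm can. A call is refused whole if a number of a shift passes 0.0417 or a number of a turn 0.125, either way. A call with a gripper value outside its range is refused whole. "jaw" is the opening in per cent of the stroke, from 0 (shut) to 100 (fully open), set as the call begins (left out, the last holds). The fingers move at their own pace and stop on an object; "squeeze" is the grip in N (left out, the last holds). Time passes only in rows, so rows that do not move let the fingers close, or fill a call up. It gives the time, the measured TCP pose, the force and the opening at its end, in the units of the state.
- get_state(): the state, without advancing time (a new reading comes with each control period).
- capture(name): name is "side" or "top" or "wrist"; returns a dict with "img" (384x512x3 uint8, blue, green, red), "K" (3x3 intrinsics, pixels), "k1" (the pictures are not rectified: a ray, as slopes to the right and down, at radius r is drawn at 1 + k1 r^2 times it, then the intrinsics apply), "world_from_camera" (4x4, takes a point from camera to world coordinates). Camera axes: x right, y down, z forward; pixel columns grow to the right and rows downward; lengths in m; the calibration is good to about 2 mm. A picture is of the moment at which its call begins. There is no depth.
- close_job(): hands the job in, once; it reports no verdict.
The state is a dict: "time_s": time; "joints": joint angles; "qd": joint speeds; "joint_torque": joint torques, N m; "tcp_pos": TCP position; "eef_rot": TCP orientation; "contact_force": force on the tool from outside, world axes, zero at the start; "moment": the same for the moment, N m; "gripper_width": finger opening in m.
Only numpy, scipy, OpenCV 4.12 (cv2) and the standard library are available. Lean on these libraries where they do the work, as an engineer would, in place of code of your own. Each camera call takes 0.05 s, during which the arm holds its last target.

### The job

The filter of the nail-dust extractor has been changed: take the steel grille from the desk by its handle and, gently, lay it on the extractor with the edge that has the round hole against the upright lip and its underside riding on the locating pin. Keeping it against the lip, slide it sideways until the hole finds the pin and the grille drops flat on the deck, then swing the turn-catch fully over its front edge. Leave everything else on the desk as it stands.

Things in the scene. Friction and masses are not known exactly. Their poses are not given: they have to be found in the camera images.
- extractor: Nail-dust extractor: grey box fixed to the desk, 236 x 276 mm, flat hard deck 52 mm above the desk, a raised fan housing along its back and a paper filter in a well (x -52..+22, y -56..+56 mm) in the deck. Origin: centre of the underside, on the desk; x points to its back, y to its left, z up. A turn-catch pivots on its front margin at x = -90, y = -20 mm.
- lip (a point): Foot of the upright lip, halfway along it, at deck height: extractor frame x = +55, y = 0, z = 52 mm. The lip is the flat front face of the fan housing, 26 mm high, 270 mm long along y, and faces the robot (-x). Axes as the extractor's. The grille must not meet lip, deck or pin with more than 35 N.
- pin_slot (a point): Middle of the slot of the locating pin, at deck height: extractor frame x = +39.5, y = 0, z = 52 mm, so 15.5 mm in front of the lip. The steel pin (10 mm across, 7.5 mm high, its upper 2.5 mm tapered) is clamped firmly somewhere along this slot, between y = -12 and +12 mm; where is not measured: see it or feel for it with the grille.
- grille: Loose slotted dark steel plate, 120 (x) x 150 (y) x 5 mm, 0.22 to 0.37 kg. Origin: centre of its underside; z up; x points to its back edge (x = +60 mm), near which is the one round hole. A black upright handle blade on its middle: 10 mm thick along x, 56 mm long along y, its top 34 mm above the underside, to be gripped across the 10 mm.
- grille_hole (a point): Centre of the grille's round through hole (13 mm across), level with the underside; 15 mm from the back edge: grille frame x = +45, y = 0. Axes as the grille's. Seated, it lies at the pin, at deck height.
- catch (a joint): Angle of the turn-catch about its upright pivot: 0 = open, arm along the extractor's front, pointing to the extractor's -y; grows anticlockwise seen from above; 1.57 = shut, arm pointing to +x over the grille's front edge; stop at 1.65. Starts between 0 and 0.35. It stays where it is left (needs about 2 N at the post).
- catch_post (a point): Top centre of the catch's round black finger post, 10 mm across, rising 22 mm from its arm, 34 mm from the pivot; the top is 33.5 mm above the deck. The arm (14 mm wide, its end 42 mm from the pivot) passes 3 mm above the seated grille.
- polish_red: bystander: red square nail-polish bottle, 26 x 26 x 76 mm; origin at the centre of its underside
- polish_blue: bystander: blue square nail-polish bottle, 26 x 26 x 76 mm; origin at the centre of its underside
- dial_timer: bystander: white round minute timer, 62 mm across, 44 mm high; origin at the centre of its underside
- cream_pot: bystander: round cream pot, 91 mm across, 44 mm high; origin at the centre of its underside
- polish_pink: bystander: pink square nail-polish bottle, 26 x 26 x 76 mm; origin at the centre of its underside

How it is judged:
By the outcome, as a careful person would: the job done as asked, in the order asked, and still so for the second after the job is handed in, with the robot touching nothing.
It also fails if it takes over 72 s, if anything falls off the work surface, if the arm or the gripper's body presses on something with over 40 N, if the wrist force passes 120 N, or if a joint passes its speed limit or range.

## Working session

There is one attempt and no reset: what is moved stays moved. The work goes in short steps, Python scripts to look and compute and a tool call to move; the robot and the scene stay as the last step left them, time stands still between calls to the robot, and variables do not carry over. Pictures are saved under pics/ and viewed, and the job is handed in when it is done.

Besides the shell and the picture viewer there is one more tool, called after "Request:" in YAML: its name, and indented under it one key for each argument. play_rows: Moves the arm, as the interface text tells. Its arguments: {"type":"object","properties":{"series":{"type":"array","items":{"type":"number"}},"jaw":{"type":"number"},"squeeze":{"type":"number"}},"required":["series"]}

```bash
mkdir -p pics; ls; python3 - <<'E'
from plant import get_state, capture
import cv2, numpy as np
s=get_state(); print(s)
for n in ["side","top","wrist"]:
    c=capture(n); cv2.imwrite(f"pics/{n}0.png",c["img"]); print(n,c["K"],c["k1"],np.round(c["world_from_camera"],4))
    np.savez(f"cam_{n}0.npz",**c)
E
```

```text
pics
{'time_s': 0.0, 'joints': array([-5.57423577e+01,  2.05911192e+01,  6.34580013e-01, -2.02802564e-02,
       -7.01346613e+01, -1.65074964e+01]), 'qd': array([-0.095476  ,  0.02970558, -0.03497219, -0.00634525, -0.00848093,
        0.04041135]), 'joint_torque': array([-5.81727954e-05, -5.82714736e+01,  2.93064737e+01,  6.99727044e+00,
        6.98617485e-03, -1.70139865e-04]), 'tcp_pos': array([ 0.20562554, -0.64241769,  0.22563186]), 'eef_rot': array([  4.70180624,  89.90682747, 112.44504555]), 'contact_force': array([0.26004725, 0.60316924, 0.83843488]), 'moment': array([-0.02905549,  0.07518879,  0.05580426]), 'gripper_width': 0.08773482308928153}
side [[458.19300885   0.         254.87609929]
 [  0.         458.19300885 195.79009712]
 [  0.           0.           1.        ]] -0.0879244996276218 [[ 0.9984 -0.0427  0.0359  0.5075]
 [-0.0546 -0.6168  0.7852 -1.0068]
 [-0.0114 -0.786  -0.6182  0.8421]
 [ 0.      0.      0.      1.    ]]
top [[374.89829778   0.         263.80175234]
 [  0.         374.89829778 192.1575552 ]
 [  0.           0.           1.        ]] -0.1161088253202894 [[ 1.1700e-02 -9.8520e-01  1.7110e-01  3.0780e-01]
 [-9.9990e-01 -1.1300e-02  3.2000e-03  1.4500e-02]
 [-1.2000e-03 -1.7110e-01 -9.8520e-01  1.2766e+00]
 [ 0.0000e+00  0.0000e+00  0.0000e+00  1.0000e+00]]
wrist [[318.94525822   0.         257.20424555]
 [  0.         318.94525822 188.84764563]
 [  0.           0.           1.        ]] -0.0690085639416206 [[-0.3054  0.91    0.2805  0.1286]
 [ 0.9522  0.2913  0.0917 -0.6669]
 [ 0.0017  0.2951 -0.9554  0.3826]
 [ 0.      0.      0.      1.    ]]
```

View pics/top0.png

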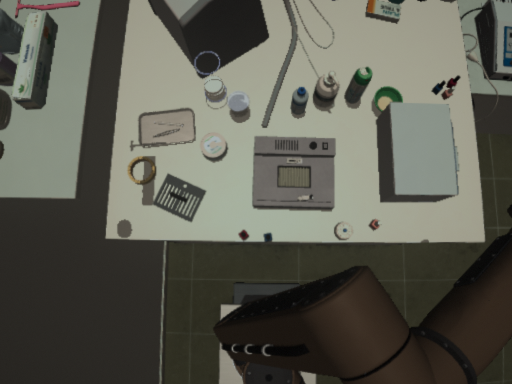

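View pics/side0.png

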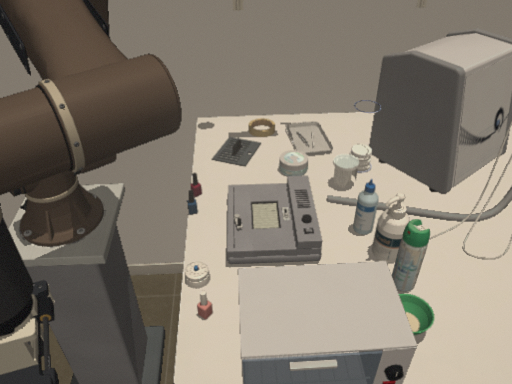

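View pics/wrist0.png

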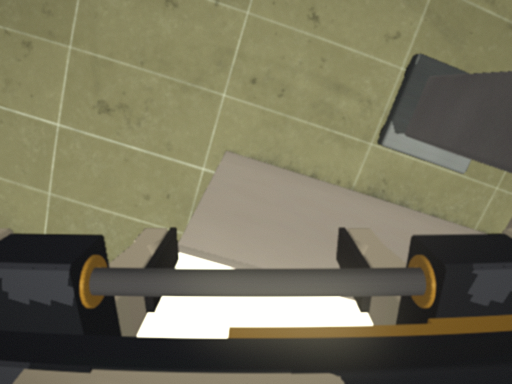

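```bash
cat > h.py <<'E'
import numpy as np, cv2
def load(n): return dict(np.load(f"cam_{n}.npz"))
def cast(c,uv,z):
    uv=np.atleast_2d(np.array(uv,float)); K=c["K"];k1=float(c["k1"]);T=c["world_from_camera"]
    n=cv2.undistortPoints(uv.reshape(-1,1,2),K,np.array([k1,0,0,0.])).reshape(-1,2)
    d=np.c_[n,np.ones(len(n))]@T[:3,:3].T; o=T[:3,3]
    return o+d*((z-o[2])/d[:,2])[:,None]
def proj(c,P):
    P=np.atleast_2d(np.array(P,float)); T=c["world_from_camera"]
    q=(P-T[:3,3])@T[:3,:3]; p,_=cv2.projectPoints(q.reshape(-1,1,3),np.zeros(3),np.zeros(3),c["K"],np.array([float(c["k1"]),0,0,0.]))
    return p.reshape(-1,2)
E
python3 - <<'E'
from h import *
t=load("top0")["img"]; s=load("side0")["img"]
def crop(im,x0,y0,x1,y1,k,n):cv2.imwrite(f"pics/{n}.png",cv2.resize(im[y0:y1,x0:x1],None,fx=k,fy=k,interpolation=cv2.INTER_CUBIC))
crop(t,110,125,390,245,2.8,"t0z"); crop(t,240,130,345,215,7,"t0e");crop(t,145,170,215,225,10,"t0g"); crop(s,175,110,335,330,3.5 if 0 else 2.7,"s0z")
E
```

```text
(no output)
```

View pics/t0e.png

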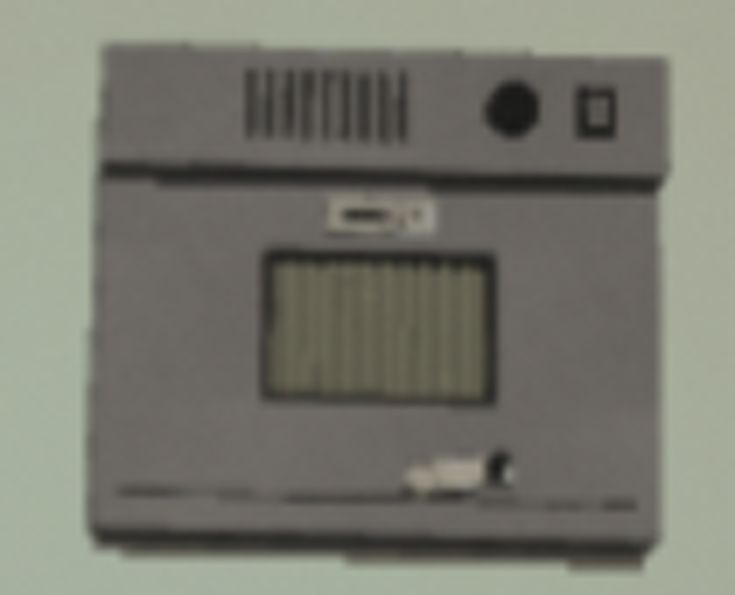

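View pics/t0g.png

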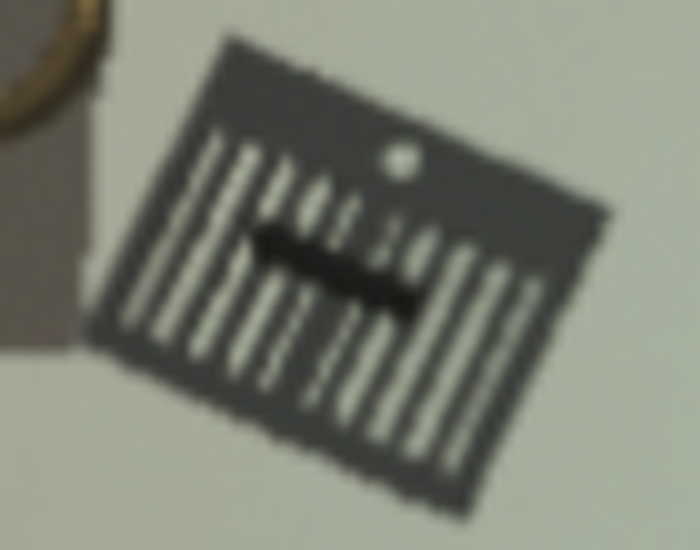

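View pics/s0z.png

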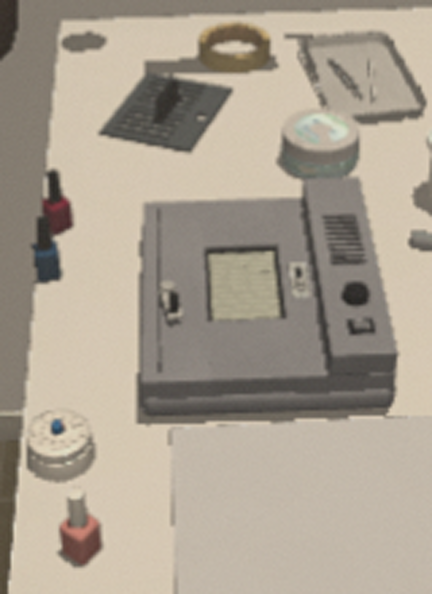

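```bash
cat >> h.py <<'E'
def rigid(L,W):
    L=np.array(L,float);W=np.array(W,float);a=L.mean(0);b=W.mean(0)
    U,S,V=np.linalg.svd((L-a).T@(W-b)); R=V.T@np.diag([1,np.linalg.det(V.T@U.T)])@U.T
    t=b-R@a; return R,t,np.degrees(np.arctan2(R[1,0],R[0,0])),(W-(L@R.T+t))*1000
def minrect(mask):
    cs,_=cv2.findContours(mask,cv2.RETR_EXTERNAL,cv2.CHAIN_APPROX_NONE);c=max(cs,key=cv2.contourArea);return c,cv2.minAreaRect(c)
E
python3 - <<'E'
from h import *
np.set_printoptions(precision=4,suppress=True)
c=load("top0")
pe=lambda X,Y:((X+.5)/7-.5+240,(Y+.5)/7-.5+130)
pg=lambda X,Y:((X+.5)/10-.5+145,(Y+.5)/10-.5+170)
w=cast(c,[pe(262,249),pe(497,254),pe(494,406),pe(262,399)],.052)[:,:2]
print(w)
R,t,a,r=rigid([[.022,.056],[.022,-.056],[-.052,-.056],[-.052,.056]],w);print("ext well",t,a,r)
lip=cast(c,[pe(105,178),pe(655,190)],.052)[:,:2];print("lip in ext",(lip-t)@R)
liptop=cast(c,[pe(105,163),pe(665,178)],.078)[:,:2];print("liptop",(liptop-t)@R)
fr=cast(c,[pe(95,530),pe(660,545)],.052)[:,:2];print("front",(fr-t)@R)
pin=cast(c,[pe(368,214),pe(418,215),pe(330,214),pe(436,216)],.052)[:,:2];print("slot etc",(pin-t)@R)
post=cast(c,[pe(507,468)],.0855)[:,:2];piv=cast(c,[pe(420,475)],.06)[:,:2];print("post",post,(post-t)@R,"piv",(piv-t)@R)
g=cast(c,[pg(228,35),pg(612,212),pg(468,522),pg(83,343)],.005)[:,:2];
Rg,tg,ag,r=rigid([[.06,.075],[.06,-.075],[-.06,-.075],[-.06,.075]],g);print("grille",tg,ag,r)
h=cast(c,[pg(401,160)],.003)[:,:2];print("hole",(h-tg)@Rg)
b=cast(c,[pg(262,243),pg(412,303)],.034)[:,:2];print("blade",b,(b-tg)@Rg)
# colours
s=load("side0")
P=np.c_[np.array([[.022,.056],[.022,-.056],[-.052,-.056],[-.052,.056],[.055,0],[.055,.135],[.055,-.135]])@R.T+t,np.full(7,.052)]
print("side proj",proj(s,P)); print(proj(s,np.c_[g,[.005]*4]))
E
```

```text
[[ 0.6131 -0.0248]
 [ 0.6121 -0.1378]
 [ 0.5377 -0.1356]
 [ 0.5398 -0.0252]]
ext well [ 0.5907 -0.0811] -0.773383714440726 [[-0.3383  0.5438]
 [ 0.1482 -0.4677]
 [-0.1926  0.7707]
 [ 0.3827 -0.8467]]
lip in ext [[ 0.055   0.1329]
 [ 0.0561 -0.1332]]
liptop [[ 0.0552  0.1323]
 [ 0.0549 -0.1333]]
front [[-0.1163  0.1326]
 [-0.117  -0.1342]]
slot etc [[ 0.0403  0.0058]
 [ 0.0405 -0.0183]
 [ 0.0398  0.0241]
 [ 0.0402 -0.027 ]]
post [[ 0.5025 -0.1372]] [[-0.0874 -0.0573]] piv [[-0.0876 -0.0195]]
grille [0.5076 0.3108] -23.30469985263246 [[ 0.3179  1.2722]
 [-1.7548  1.0037]
 [ 0.4478 -0.9605]
 [ 0.989  -1.3154]]
hole [[0.0448 0.0011]]
blade [[0.5141 0.3335]
 [0.4943 0.2812]] [[-0.003   0.0235]
 [-0.0005 -0.0325]]
side proj [[277.0614 199.8268]
 [280.5061 227.0731]
 [251.6869 228.1233]
 [250.2352 200.7574]
 [291.0775 212.5202]
 [286.2703 182.3959]
 [296.7554 248.3147]]
[[260.6505 142.0108]
 [244.4541 165.0887]
 [211.3163 158.6677]
 [229.0222 136.5911]]
```

```bash
cat >> h.py <<'E'
from scipy.spatial.transform import Rotation as Ro
def toolR(s): return Ro.from_euler("xyz",s["eef_rot"],degrees=True).as_matrix()
def zyaw(R): return np.degrees(np.arctan2(R[1,2],R[0,2]))
E
python3 - <<'E'
from h import *
from plant import get_state
np.set_printoptions(precision=4,suppress=True)
s=get_state();R=toolR(s);print(R,zyaw(R))
w=load("wrist0")["world_from_camera"]; print("cam in tool",R.T@(w[:3,3]-s["tcp_pos"]),"\n",R.T@w[:3,:3])
# blobs in top
c=load("top0");hsv=cv2.cvtColor(c["img"],cv2.COLOR_BGR2HSV)
E
```

```text
[[-0.0005 -0.9524 -0.3048]
 [ 0.0012 -0.3048  0.9524]
 [-1.      0.0001  0.0013]] 107.74455299743113
cam in tool [-0.1568  0.0808  0.0005] 
 [[-0.0004 -0.2952  0.9554]
 [ 0.0007 -0.9554 -0.2952]
 [ 1.      0.0005  0.0006]]
```

```bash
cat >> h.py <<'E'
def plan(p,yaw,tgt,yaw2,n):
    """rows n from pos p,zyaw to tgt; straight line, even spin"""
    dy=(yaw2-yaw+180)%360-180; st=(np.array(tgt)-p)/n; out=[]
    for i in range(n):
        a=np.radians(yaw+dy*i/n); X=np.array([0,0,-1.]);Z=np.array([np.cos(a),np.sin(a),0]);Y=np.cross(Z,X)
        out.append([st@X,st@Y,st@Z,-np.radians(dy)/n])
    return np.round(out,4)
def go(tgt,yaw2,n):
    from plant import get_state
    s=get_state(); p=s["tcp_pos"];y=zyaw(toolR(s)); print("at",np.round(p,4),round(y,2),"F",np.round(s["contact_force"],1),"t",round(s["time_s"],2))
    r=plan(p,y,tgt,yaw2,n)
    for k in range(0,n,5): print(r[k:k+5].reshape(-1).tolist())
E
python3 - <<'E'
from h import *
np.set_printoptions(precision=3,suppress=True)
c=load("top0")
print(cast(c,[(382,105),(395,195),(457,193)],.2)[:,:2],cast(c,[(382,105),(395,195)],.1)[:,:2])
c=load("side0")
print(cast(c,[(242,272),(240,350),(390,265)],.2)[:,:2])
go([.36,-.24,.23],140,15)
E
```

```text
[[ 0.773 -0.345]
 [ 0.491 -0.37 ]
 [ 0.499 -0.564]] [[ 0.816 -0.378]
 [ 0.508 -0.405]]
[[ 0.508 -0.42 ]
 [ 0.499 -0.588]
 [ 0.79  -0.422]]
at [ 0.206 -0.642  0.226] 107.74 F [ 1.  -0.6  1.3] t 0.15
[-0.0003, -0.018, 0.0224, -0.0375, -0.0003, -0.0188, 0.0217, -0.0375, -0.0003, -0.0196, 0.021, -0.0375, -0.0003, -0.0204, 0.0203, -0.0375, -0.0003, -0.0211, 0.0195, -0.0375]
[-0.0003, -0.0218, 0.0187, -0.0375, -0.0003, -0.0225, 0.0178, -0.0375, -0.0003, -0.0232, 0.017, -0.0375, -0.0003, -0.0238, 0.0161, -0.0375, -0.0003, -0.0244, 0.0152, -0.0375]
[-0.0003, -0.0249, 0.0143, -0.0375, -0.0003, -0.0255, 0.0133, -0.0375, -0.0003, -0.0259, 0.0124, -0.0375, -0.0003, -0.0264, 0.0114, -0.0375, -0.0003, -0.0268, 0.0104, -0.0375]
```

Request:
play_rows:
  series: [0, -0.018, 0.0225, -0.0375, 0, -0.019, 0.0217, -0.0375, 0, -0.0196, 0.021, -0.0375, 0, -0.0204, 0.0203, -0.0375, 0, -0.0211, 0.0195, -0.0375]

```text
time_s: 0.57
tcp_pos: [0.2574, -0.5072, 0.2262]
eef_rot: [6.4, 90.0, 125.0]
contact_force: [0.7, 0.2, 0.3]
gripper_width: 0.0877
```

Request:
play_rows:
  series: [0, -0.0218, 0.0187, -0.0375, 0, -0.0225, 0.0178, -0.0375, 0, -0.0232, 0.017, -0.0375, 0, -0.0238, 0.0161, -0.0375, 0, -0.0244, 0.0152, -0.0375]

```text
time_s: 0.98
tcp_pos: [0.3088, -0.373, 0.2264]
eef_rot: [-14.8, 90.0, 114.6]
contact_force: [1.2, 0.5, 0.3]
gripper_width: 0.0877
```

Request:
play_rows:
  series: [0, -0.0249, 0.0143, -0.0375, 0, -0.0255, 0.0133, -0.0375, 0, -0.0259, 0.0124, -0.0375, 0, -0.0264, 0.0114, -0.0375, 0, -0.0268, 0.0104, -0.0375]

```text
time_s: 1.4
tcp_pos: [0.3602, -0.2388, 0.2266]
eef_rot: [-115.3, 90.0, 24.8]
contact_force: [0.6, -0.1, -0.9]
gripper_width: 0.0871
```

```bash
python3 - <<'E'
from h import *
go([.59,-.10,.2],179.2,10)
E
```

```text
at [ 0.3602 -0.2388  0.2266] 140.07 F [ 0.6 -0.1 -0.9] t 1.4
[0.0027, -0.0254, -0.0087, -0.0683, 0.0027, -0.0247, -0.0104, -0.0683, 0.0027, -0.024, -0.0121, -0.0683, 0.0027, -0.0231, -0.0137, -0.0683, 0.0027, -0.0221, -0.0152, -0.0683]
[0.0027, -0.021, -0.0167, -0.0683, 0.0027, -0.0198, -0.0181, -0.0683, 0.0027, -0.0185, -0.0194, -0.0683, 0.0027, -0.0172, -0.0206, -0.0683, 0.0027, -0.0157, -0.0218, -0.0683]
```

Request:
play_rows:
  series: [0.0027, -0.0254, -0.0087, -0.0683, 0.0027, -0.0247, -0.0104, -0.0683, 0.0027, -0.024, -0.0121, -0.0683, 0.0027, -0.0231, -0.0137, -0.0683, 0.0027, -0.0221, -0.0152, -0.0683]

```text
time_s: 1.82
tcp_pos: [0.476, -0.1699, 0.213]
eef_rot: [-130.2, 90.0, 29.6]
contact_force: [0.7, -0.5, 0.4]
gripper_width: 0.0878
```

Request:
play_rows:
  series: [0.0027, -0.021, -0.0167, -0.0683, 0.0027, -0.0198, -0.0181, -0.0683, 0.0027, -0.0185, -0.0194, -0.0683, 0.0027, -0.0172, -0.0206, -0.0683, 0.0027, -0.0157, -0.0218, -0.0683]

```text
time_s: 2.23
tcp_pos: [0.5909, -0.1009, 0.1991]
eef_rot: [-3.0, 90.0, 176.3]
contact_force: [0.4, -0.1, 0.6]
gripper_width: 0.0876
```

```bash
python3 - <<'E'
from h import *
from plant import *
c=capture("wrist"); np.savez("cam_wrist1.npz",**c); cv2.imwrite("pics/wrist1.png",c["img"])
go([.51,.31,.14],156.7,15)
E
```

```text
at [ 0.5945 -0.0991  0.1981] 179.69 F [6.9 0.2 2.2] t 2.28
[0.0039, -0.0272, 0.0058, 0.0268, 0.0039, -0.0271, 0.0065, 0.0268, 0.0039, -0.0269, 0.0072, 0.0268, 0.0039, -0.0267, 0.0079, 0.0268, 0.0039, -0.0265, 0.0087, 0.0268]
[0.0039, -0.0262, 0.0094, 0.0268, 0.0039, -0.026, 0.0101, 0.0268, 0.0039, -0.0257, 0.0108, 0.0268, 0.0039, -0.0254, 0.0114, 0.0268, 0.0039, -0.0251, 0.0121, 0.0268]
[0.0039, -0.0247, 0.0128, 0.0268, 0.0039, -0.0244, 0.0134, 0.0268, 0.0039, -0.024, 0.0141, 0.0268, 0.0039, -0.0236, 0.0147, 0.0268, 0.0039, -0.0232, 0.0153, 0.0268]
```

View pics/wrist1.png

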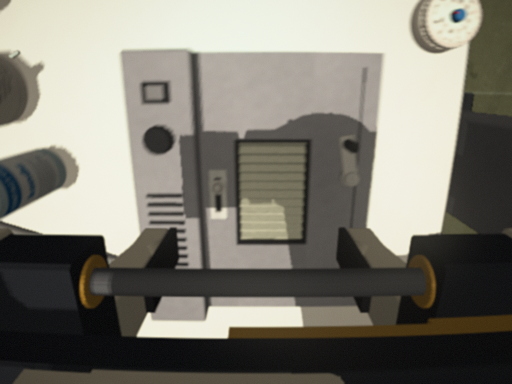

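```bash
python3 - <<'E'
from h import *
im=load("wrist1")["img"]
cv2.imwrite("pics/w1p.png",cv2.resize(im[130:250,180:320],None,fx=5,fy=5,interpolation=cv2.INTER_CUBIC))
cv2.imwrite("pics/w1c.png",cv2.resize(im[120:210,310:400],None,fx=6,fy=6,interpolation=cv2.INTER_CUBIC))
E
```

```text
(no output)
```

View pics/w1p.png

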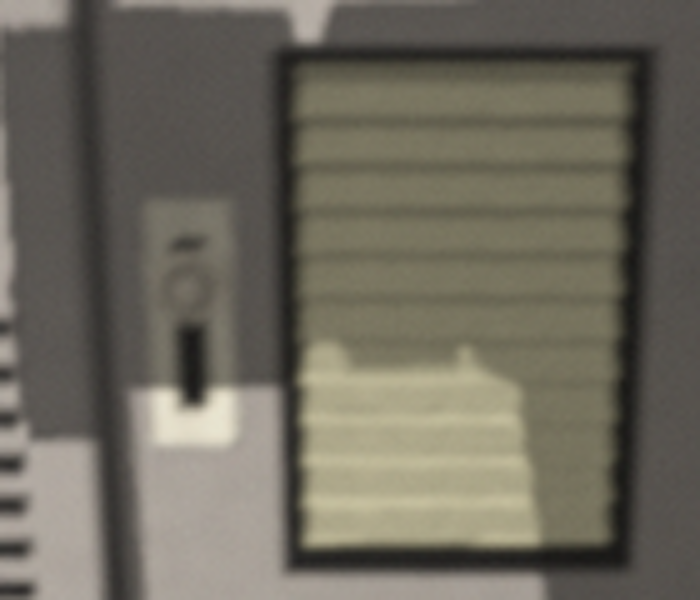

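View pics/w1c.png

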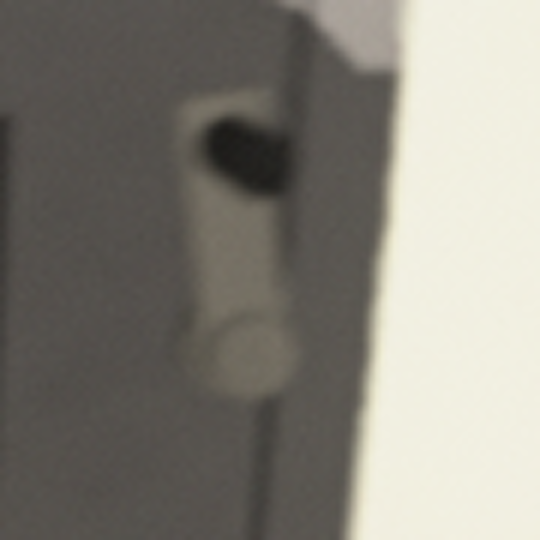

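```bash
python3 - <<'E'
from h import *
np.set_printoptions(precision=4,suppress=True)
c=load("wrist1")
q=lambda X,Y:((X+.5)/5-.5+180,(Y+.5)/5-.5+130)
q2=lambda X,Y:((X+.5)/6-.5+310,(Y+.5)/6-.5+120)
w=cast(c,[q(285,570),q(284,52),q(650,50),q(627,569)],.052)[:,:2]
R,t,a,r=rigid([[.022,.056],[.022,-.056],[-.052,-.056],[-.052,.056]],w);print("ext",t,a,r)
f=lambda p,z:(cast(c,[p],z)[:,:2]-t)@R
print("pin",f(q(188,290),.0595),cast(c,[q(188,290)],.0595))
print("slot ends",f(q(188,241),.052),f(q(193,405),.052),"label",f(q(145,202),.052),f(q(195,443),.052))
print("lip foot",f(q(102,100),.052),f(q(115,420),.052))
print("post top",f(q2(232,143),.0855),"pivot top",f(q2(256,352),.066),"arm end",f(q2(225,95),.0635))
print("front",f(q2(395,150),.052))
E
```

```text
ext [ 0.5905 -0.0811] -0.8430151151750337 [[-0.6811 -1.0509]
 [-2.1867  1.6197]
 [ 1.8755  0.8759]
 [ 0.9923 -1.4447]]
pin [[ 0.0387 -0.0091]] [[ 0.6291 -0.0908  0.0595]]
slot ends [[ 0.0393 -0.017 ]] [[0.0395 0.0177]] label [[ 0.0475 -0.0249]] [[0.0394 0.0261]]
lip foot [[ 0.0551 -0.0451]] [[0.0556 0.0211]]
post top [[-0.078 -0.057]] pivot top [[-0.0903 -0.0208]] arm end [[-0.0827 -0.0609]]
front [[-0.1144 -0.0508]]
```

Request:
play_rows:
  series: [0.004, -0.0272, 0.0058, 0.0268, 0.004, -0.0271, 0.0065, 0.0268, 0.004, -0.0269, 0.0072, 0.0268, 0.004, -0.0267, 0.0079, 0.0268, 0.004, -0.0265, 0.0087, 0.0268]

```text
time_s: 2.7
tcp_pos: [0.5627, 0.036, 0.1792]
eef_rot: [17.4, 90.0, -171.3]
contact_force: [0.1, 0.2, 0.5]
gripper_width: 0.0875
```

Request:
play_rows:
  series: [0.004, -0.0262, 0.0094, 0.0268, 0.004, -0.026, 0.0101, 0.0268, 0.004, -0.0257, 0.0108, 0.0268, 0.004, -0.0254, 0.0114, 0.0268, 0.004, -0.0251, 0.0121, 0.0268]

```text
time_s: 3.12
tcp_pos: [0.5359, 0.1728, 0.1593]
eef_rot: [25.2, 90.0, -171.2]
contact_force: [1.3, -0.3, 0.7]
gripper_width: 0.0873
```

Request:
play_rows:
  series: [0.004, -0.0247, 0.0128, 0.0268, 0.004, -0.0244, 0.0134, 0.0268, 0.004, -0.024, 0.0141, 0.0268, 0.004, -0.0236, 0.0147, 0.0268, 0.004, -0.0232, 0.0153, 0.0268]

```text
time_s: 3.53
tcp_pos: [0.5092, 0.3093, 0.1392]
eef_rot: [62.5, 90.0, -141.5]
contact_force: [0.8, 0.5, -0.1]
gripper_width: 0.0878
```

Request:
play_rows:
  series: [0, 0, 0, 0, 0, 0, 0, 0, 0, 0, 0, 0, 0, 0, 0, 0, 0, 0, 0, 0]
  jaw: 60

```text
time_s: 3.95
tcp_pos: [0.51, 0.3073, 0.1398]
eef_rot: [-122.4, 90.0, 33.6]
contact_force: [0.5, -0.1, -0.1]
gripper_width: 0.0597
```

```bash
python3 - <<'E'
from h import *
from plant import *
c=capture("wrist"); np.savez("cam_wrist2.npz",**c); cv2.imwrite("pics/wrist2.png",c["img"])
print(get_state()["joints"]); go([.5076,.3108,.007],156.7,10)
E
```

```text
[ 4.98584039e+01  1.71166718e+01 -1.63843757e+01 -9.85514502e-04
 -5.64801455e+01 -7.38372962e+01]
at [0.5101 0.3073 0.1398] 156.02 F [-0.5 -0.2 -0. ] t 4.0
[0.0133, -0.0002, 0.0004, -0.0012, 0.0133, -0.0002, 0.0004, -0.0012, 0.0133, -0.0002, 0.0004, -0.0012, 0.0133, -0.0002, 0.0004, -0.0012, 0.0133, -0.0002, 0.0004, -0.0012]
[0.0133, -0.0002, 0.0004, -0.0012, 0.0133, -0.0002, 0.0004, -0.0012, 0.0133, -0.0002, 0.0004, -0.0012, 0.0133, -0.0002, 0.0004, -0.0012, 0.0133, -0.0002, 0.0004, -0.0012]
```

View pics/wrist2.png

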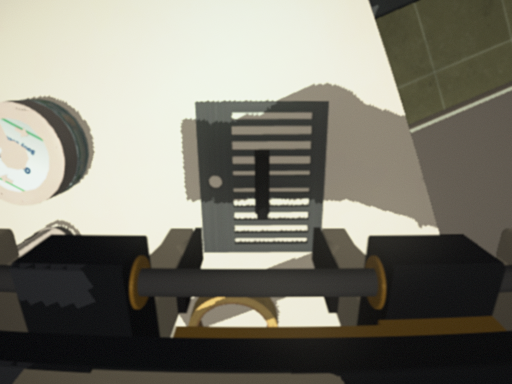

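```bash
python3 - <<'E'
from h import *
np.set_printoptions(precision=4,suppress=True)
c=load("wrist2")
im=c["img"]
# corners: back edge left
g=cast(c,[(196.5,101.5),(328,101.5),(312.5,250.5),(204,251)],.005)[:,:2]
R,t,a,r=rigid([[.06,-.075],[-.06,-.075],[-.06,.075],[.06,.075]],g);print("grille",t,a,r)
print("hole",(cast(c,[(215.5,182)],.004)[:,:2]-t)@R)
hsv=im[:,:,:].max(2); m=((hsv<28)*255).astype(np.uint8); m[:, :240]=0;m[:,285:]=0;m[:145]=0;m[226:]=0
ct,rc=minrect(m);print(rc)
bb=cast(c,[(256,151),(269,151),(257.5,219.5),(268,219.5)],.034)[:,:2];print("blade top corners g",(bb-t)@R)
E
```

```text
grille [0.5077 0.311 ] -24.7041027074411 [[-1.232   2.7545]
 [ 0.8714 -0.0173]
 [ 3.8275 -4.1692]
 [-3.4669  1.4319]]
hole [[0.0426 0.0015]]
((261.5, 171.5), (41.0, 13.0), 90.0)
blade top corners g [[ 0.0043 -0.0344]
 [-0.0066 -0.0346]
 [ 0.0022  0.0271]
 [-0.0072  0.027 ]]
```

```bash
python3 - <<'E'
from h import *
go([.506,.310,.009],156.6,10)
E
```

```text
at [0.5101 0.3073 0.1398] 156.02 F [-0.5 -0.2 -0. ] t 4.0
[0.0131, -0.0001, 0.0005, -0.001, 0.0131, -0.0001, 0.0005, -0.001, 0.0131, -0.0001, 0.0005, -0.001, 0.0131, -0.0001, 0.0005, -0.001, 0.0131, -0.0001, 0.0005, -0.001]
[0.0131, -0.0001, 0.0005, -0.001, 0.0131, -0.0001, 0.0005, -0.001, 0.0131, -0.0001, 0.0005, -0.001, 0.0131, -0.0001, 0.0005, -0.001, 0.0131, -0.0001, 0.0005, -0.001]
```

Request:
play_rows:
  series: [0.016, -0.0001, 0.0005, -0.001, 0.016, -0.0001, 0.0005, -0.001, 0.016, -0.0001, 0.0005, -0.001, 0.016, -0.0001, 0.0005, -0.001, 0.016, -0.0001, 0.0005, -0.001]
  jaw: 45

```text
time_s: 4.42
tcp_pos: [0.508, 0.309, 0.0592]
eef_rot: [-106.3, 90.0, 50.0]
contact_force: [-0.4, -0.2, 0.4]
gripper_width: 0.0396
```

Request:
play_rows:
  series: [0.015, -0.0001, 0.0005, -0.001, 0.012, -0.0001, 0.0005, -0.001, 0.01, -0.0001, 0.0005, -0.001, 0.009, -0.0001, 0.0005, -0.001, 0.005, -0.0001, 0.0005, -0.001]

```text
time_s: 4.83
tcp_pos: [0.5055, 0.3105, 0.0076]
eef_rot: [70.2, 90.0, -133.2]
contact_force: [-0.7, -0.5, -0.6]
gripper_width: 0.0391
```

```bash
python3 - <<'E'
from h import *
from plant import *
c=capture("wrist"); cv2.imwrite("pics/wrist3.png",c["img"])
go([.506,.310,.009],156.6,5)
E
```

```text
at [0.5052 0.3103 0.0071] 156.62 F [-1.  -0.5 -1. ] t 4.88
[-0.0004, -0.0, -0.0002, 0.0001, -0.0004, -0.0, -0.0002, 0.0001, -0.0004, -0.0, -0.0002, 0.0001, -0.0004, -0.0, -0.0002, 0.0001, -0.0004, -0.0, -0.0002, 0.0001]
```

View pics/wrist3.png

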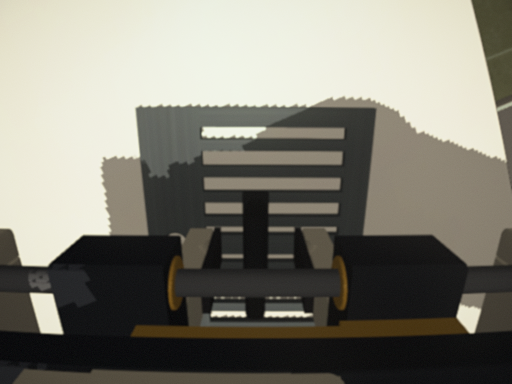

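Request:
play_rows:
  series: [0, 0, 0, 0, 0, 0, 0, 0, 0, 0, 0, 0, 0, 0, 0, 0, 0, 0, 0, 0]
  jaw: 0
  squeeze: 20

```text
time_s: 5.3
tcp_pos: [0.5059, 0.3113, 0.0091]
eef_rot: [-109.4, 89.9, 47.2]
contact_force: [0.5, -0.5, -0.2]
gripper_width: 0.0116
```

Request:
play_rows:
  series: [0, 0, 0, 0, 0, 0, 0, 0, -0.003, 0, 0, 0, -0.005, 0, 0, 0, -0.008, 0, 0, 0]

```text
time_s: 5.72
tcp_pos: [0.5048, 0.3103, 0.024]
eef_rot: [65.2, 89.9, -138.2]
contact_force: [-0.4, -0.3, -3.8]
gripper_width: 0.0097
```

Request:
play_rows:
  series: [-0.02, 0, 0, 0, -0.025, 0, 0, 0, -0.025, 0, 0, 0, -0.025, 0, 0, 0, -0.02, 0, 0, 0]

```text
time_s: 6.13
tcp_pos: [0.5057, 0.3111, 0.1421]
eef_rot: [-110.0, 89.9, 46.6]
contact_force: [-0.1, -0.3, -3.5]
gripper_width: 0.0097
```

```bash
python3 - <<'E'
from h import *
from plant import *
c=capture("top"); np.savez("cam_top4.npz",**c);cv2.imwrite("pics/top4.png",c["img"][100:230,110:390].repeat(2,0).repeat(2,1))
print(get_state()["contact_force"],get_state()["gripper_width"])
# target grille pose: hole at ext (39.5+?, -9+16)
a=np.radians(-.8);R=np.array([[np.cos(a),-np.sin(a)],[np.sin(a),np.cos(a)]]);t=np.array([.5906,-.0811])
p=t+R@np.array([-.020,.008]);print(p)
go([p[0],p[1],.14],179.2,15)
E
```

```text
[0.87889592 1.17032027 1.33974044] 0.010077032411419428
[ 0.57071365 -0.07282154]
at [0.5074 0.3124 0.1462] 156.71 F [0.9 1.2 1.3] t 6.18
[0.0004, 0.0219, -0.014, -0.0262, 0.0004, 0.0223, -0.0135, -0.0262, 0.0004, 0.0226, -0.0129, -0.0262, 0.0004, 0.023, -0.0123, -0.0262, 0.0004, 0.0233, -0.0117, -0.0262]
[0.0004, 0.0236, -0.0111, -0.0262, 0.0004, 0.0238, -0.0104, -0.0262, 0.0004, 0.0241, -0.0098, -0.0262, 0.0004, 0.0244, -0.0092, -0.0262, 0.0004, 0.0246, -0.0085, -0.0262]
[0.0004, 0.0248, -0.0079, -0.0262, 0.0004, 0.025, -0.0072, -0.0262, 0.0004, 0.0252, -0.0066, -0.0262, 0.0004, 0.0253, -0.0059, -0.0262, 0.0004, 0.0255, -0.0052, -0.0262]
```

View pics/top4.png

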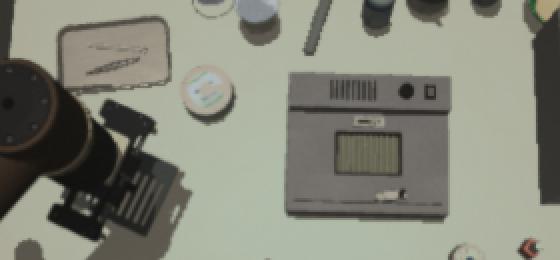

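Request:
play_rows:
  series: [0.0004, 0.0219, -0.014, -0.0262, 0.0004, 0.0223, -0.0135, -0.0262, 0.0004, 0.0226, -0.0129, -0.0262, 0.0004, 0.023, -0.0123, -0.0262, 0.0004, 0.0233, -0.0117, -0.0262]

```text
time_s: 6.6
tcp_pos: [0.5263, 0.1813, 0.1379]
eef_rot: [-28.5, 90.0, 135.8]
contact_force: [0.8, -0.2, -3.3]
gripper_width: 0.0099
```

Request:
play_rows:
  series: [0.0004, 0.0236, -0.0111, -0.0262, 0.0004, 0.0238, -0.0104, -0.0262, 0.0004, 0.0241, -0.0098, -0.0262, 0.0004, 0.0244, -0.0092, -0.0262, 0.0004, 0.0246, -0.0085, -0.0262]

```text
time_s: 7.02
tcp_pos: [0.5474, 0.0528, 0.1359]
eef_rot: [-54.8, 90.0, 116.9]
contact_force: [-0.1, -0.1, -2.8]
gripper_width: 0.01
```

Request:
play_rows:
  series: [0.0004, 0.0248, -0.0079, -0.0262, 0.0004, 0.025, -0.0072, -0.0262, 0.0004, 0.0252, -0.0066, -0.0262, 0.0004, 0.0253, -0.0059, -0.0262, 0.0004, 0.0255, -0.0052, -0.0262]

```text
time_s: 7.43
tcp_pos: [0.5683, -0.0756, 0.1338]
eef_rot: [-41.7, 90.0, 137.6]
contact_force: [0.1, -0.3, -3.0]
gripper_width: 0.0097
```

Request:
play_rows:
  series: [0, 0, 0, 0, 0, 0, 0, 0, 0, 0, 0, 0, 0, 0, 0, 0, 0, 0, 0, 0]

```text
time_s: 7.85
tcp_pos: [0.5686, -0.0735, 0.1337]
eef_rot: [-123.3, 90.0, 55.9]
contact_force: [-0.3, -0.3, -2.1]
gripper_width: 0.0104
```

```bash
python3 - <<'E'
from h import *
from plant import *
for n in ("side","wrist","top"):
    c=capture(n); np.savez(f"cam_{n}5.npz",**c);cv2.imwrite(f"pics/{n}5.png",c["img"])
s=get_state();print(s["contact_force"],s["moment"],s["gripper_width"])
go([.5707,-.0728,.09],179.2,5)
E
```

```text
[ 0.58903643  0.1724748  -3.05655576] [0.128763   0.07547841 0.03627265] 0.01005685425265507
at [ 0.5687 -0.0737  0.1337] 179.23 F [ 0.6  0.2 -3.1] t 8.0
[0.0087, -0.0002, -0.0004, 0.0001, 0.0087, -0.0002, -0.0004, 0.0001, 0.0087, -0.0002, -0.0004, 0.0001, 0.0087, -0.0002, -0.0004, 0.0001, 0.0087, -0.0002, -0.0004, 0.0001]
```

View pics/wrist5.png

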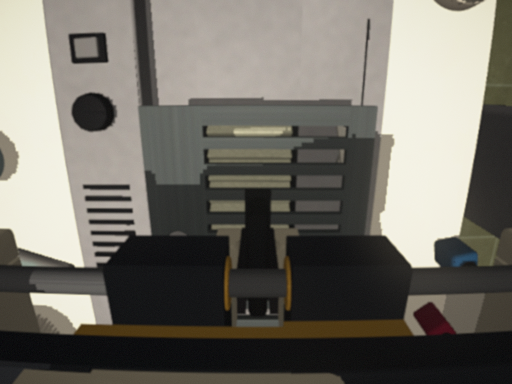

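View pics/side5.png

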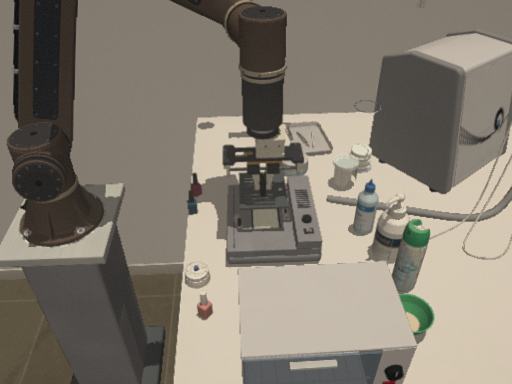

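```bash
python3 - <<'E'
from h import *
np.set_printoptions(precision=4,suppress=True)
c=load("wrist5"); tcp=np.array([.5687,-.0737])
g=cast(c,[(140,107),(376,106),(178,236)],.1302)[:,:2]
print(g, np.degrees(np.arctan2(*(g[0]-g[1])[::-1])), np.linalg.norm(g[0]-g[1]))
a=np.radians(-.8);R=np.array([[np.cos(a),-np.sin(a)],[np.sin(a),np.cos(a)]])
print("rel tcp in ext axes",(g-tcp)@R)
t=np.array([.5906,-.0811]);print("tcp in ext",(tcp-t)@R)
im=c["img"];cv2.imwrite("pics/w5z.png",cv2.resize(im[85:260,120:400],None,fx=2.8,fy=2.8,interpolation=cv2.INTER_CUBIC))
E
```

```text
[[ 0.6248 -0.1469]
 [ 0.5082 -0.1459]
 [ 0.6118 -0.077 ]] -0.4880026282067213 0.11662279544128604
rel tcp in ext axes [[ 0.0572 -0.0724]
 [-0.0595 -0.0731]
 [ 0.0431 -0.0027]]
tcp in ext [-0.022   0.0071]
```

View pics/w5z.png

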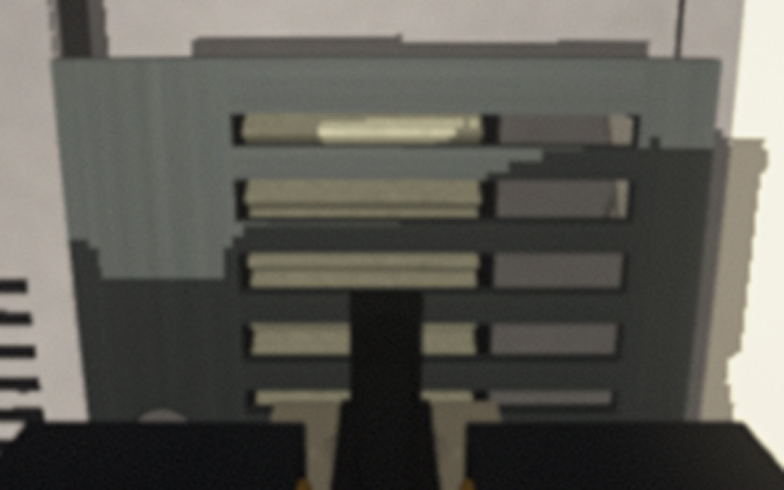

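```bash
cat >> h.py <<'E'
a_=np.radians(-.8);RE=np.array([[np.cos(a_),-np.sin(a_)],[np.sin(a_),np.cos(a_)]]);tE=np.array([.5906,-.0811])
def e2w(x,y): return tE+RE@np.array([x,y])
def st():
    from plant import get_state
    s=get_state();p=s["tcp_pos"];print("ext",np.round((p[:2]-tE)@RE*1000,2),"z",round(p[2]*1000,2),"yaw",round(zyaw(toolR(s)),2),"F",np.round(s["contact_force"],2),"M",np.round(s["moment"],2),"w",round(s["gripper_width"]*1000,2),"t",round(s["time_s"],2))
E
python3 - <<'E'
from h import *
p=e2w(-.010,.0075);go([p[0],p[1],.10],179.2,5)
E
```

```text
at [ 0.5687 -0.0737  0.1337] 179.23 F [ 0.6  0.2 -3.1] t 8.0
[0.0067, -0.0001, -0.0024, 0.0001, 0.0067, -0.0001, -0.0024, 0.0001, 0.0067, -0.0001, -0.0024, 0.0001, 0.0067, -0.0001, -0.0024, 0.0001, 0.0067, -0.0001, -0.0024, 0.0001]
```

Request:
play_rows:
  series: [0.0067, 0, -0.0024, 0, 0.0067, 0, -0.0024, 0, 0.0067, 0, -0.0024, 0, 0.0067, 0, -0.0024, 0, 0.0067, 0, -0.0024, 0]

```text
time_s: 8.42
tcp_pos: [0.5807, -0.0745, 0.0989]
eef_rot: [8.9, 89.9, -171.9]
contact_force: [-0.5, 0.1, -3.6]
gripper_width: 0.0099
```

Request:
play_rows:
  series: [0.005, 0, 0, 0, 0.004, 0, 0, 0, 0.002, 0, 0, 0, 0, 0, 0, 0, 0, 0, 0, 0]

```text
time_s: 8.83
tcp_pos: [0.5807, -0.0745, 0.0891]
eef_rot: [149.6, 90.0, -31.3]
contact_force: [-0.3, 0.0, -4.2]
gripper_width: 0.0098
```

```bash
python3 - <<'E'
from h import *
from plant import *
for n in ("side","wrist","top"):
    c=capture(n); np.savez(f"cam_{n}6.npz",**c)
st();st()
a=load("wrist6")["img"];b=load("side6")["img"][120:260,215:345]
cv2.imwrite("pics/w6.png",a);cv2.imwrite("pics/s6.png",cv2.resize(b,None,fx=4,fy=4,interpolation=cv2.INTER_CUBIC))
E
```

```text
ext [-9.8   6.47] z 89.49 yaw 179.17 F [ 0.35 -0.05 -3.37] M [0.02 0.08 0.01] w 10.01 t 8.98
ext [-9.8   6.47] z 89.49 yaw 179.17 F [ 0.35 -0.05 -3.37] M [0.02 0.08 0.01] w 10.01 t 8.98
```

View pics/w6.png

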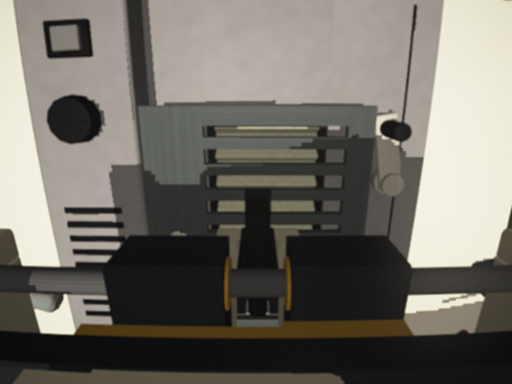

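View pics/s6.png

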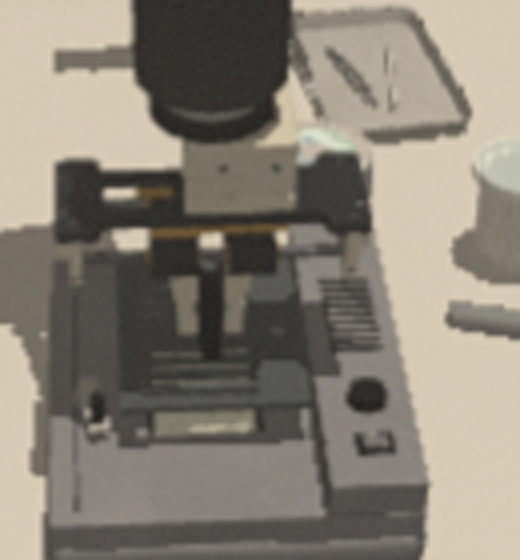

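Request:
play_rows:
  series: [0.004, 0, 0, 0, 0.004, 0, 0, 0, 0.004, 0, 0, 0, 0.003, 0, 0, 0, 0.002, 0, 0, 0]

```text
time_s: 9.4
tcp_pos: [0.5803, -0.0746, 0.0713]
eef_rot: [6.3, 89.9, -174.5]
contact_force: [-0.1, -0.4, -4.2]
gripper_width: 0.0098
```

Request:
play_rows:
  series: [0, 0, -0.0005, 0, 0, 0, -0.0005, 0, 0, 0, -0.0005, 0, 0, 0, -0.0005, 0, 0, 0, -0.0005, 0]

```text
time_s: 9.82
tcp_pos: [0.5834, -0.0746, 0.0722]
eef_rot: [-173.2, 90.0, 6.0]
contact_force: [1.0, -0.2, -3.2]
gripper_width: 0.0098
```

```bash
python3 -c "
from h import *
st()"
```

```text
ext [-7.31  6.44] z 72.25 yaw 179.17 F [ 1.04 -0.24 -3.16] M [0.05 0.08 0.  ] w 9.79 t 9.82
```

Request:
play_rows:
  series: [0, 0, -0.0004, 0, 0, 0, -0.0004, 0, 0, 0, -0.0004, 0, 0, 0, -0.0004, 0, 0, 0, -0.0004, 0]

```text
time_s: 10.23
tcp_pos: [0.5852, -0.0746, 0.0721]
eef_rot: [-165.4, 90.0, 13.8]
contact_force: [0.1, 0.5, -3.0]
gripper_width: 0.0099
```

Request:
play_rows:
  series: [0, 0, -0.0002, 0, 0, 0, -0.0002, 0, 0, 0, -0.0002, 0, 0, 0, -0.0002, 0, 0, 0, -0.0002, 0]

```text
time_s: 10.65
tcp_pos: [0.5852, -0.0747, 0.0718]
eef_rot: [1.7, 89.9, -179.1]
contact_force: [-4.2, 1.8, -1.2]
gripper_width: 0.0099
```

```bash
python3 -c "
from h import *
st()"
```

```text
ext [-5.47  6.37] z 71.79 yaw 179.16 F [-4.24  1.75 -1.25] M [0.4  1.9  0.02] w 9.86 t 10.65
```

Request:
play_rows:
  series: [0.0004, 0, 0, 0, 0.0004, 0, 0, 0, 0.0004, 0, 0, 0, 0.0004, 0, 0, 0, 0.0004, 0, 0, 0]

```text
time_s: 11.07
tcp_pos: [0.5852, -0.0748, 0.0698]
eef_rot: [8.8, 89.9, -172.1]
contact_force: [-4.3, 0.8, -0.7]
gripper_width: 0.0098
```

Request:
play_rows:
  series: [0.0003, 0, 0, 0, 0.0003, 0, 0, 0, 0.0003, 0, 0, 0, 0.0003, 0, 0, 0, 0.0003, 0, 0, 0]

```text
time_s: 11.48
tcp_pos: [0.5852, -0.0748, 0.0685]
eef_rot: [9.4, 89.9, -171.5]
contact_force: [-6.6, 0.8, 3.2]
gripper_width: 0.0097
```

```bash
python3 -c "
from h import *
st()"
```

```text
ext [-5.47  6.2 ] z 68.47 yaw 179.16 F [-6.58  0.75  3.19] M [ 0.21  2.3  -0.02] w 9.68 t 11.48
```

Request:
play_rows:
  series: [0, 0.001, 0, 0, 0, 0.001, 0, 0, 0, 0.001, 0, 0, 0, 0.001, 0, 0, 0, 0.001, 0, 0]

```text
time_s: 11.9
tcp_pos: [0.5852, -0.0788, 0.0685]
eef_rot: [-35.8, 89.9, 143.4]
contact_force: [-6.7, 7.9, 0.9]
gripper_width: 0.0097
```

```bash
python3 -c "
from h import *
st()"
```

```text
ext [-5.42  2.2 ] z 68.47 yaw 179.16 F [-6.68  7.9   0.87] M [ 2.31  2.48 -0.05] w 9.7 t 11.9
```

Request:
play_rows:
  series: [0, 0.0008, 0, 0, 0, 0.0008, 0, 0, 0, 0.0008, 0, 0, 0, 0.0008, 0, 0, 0, 0.0008, 0, 0]

```text
time_s: 12.32
tcp_pos: [0.5851, -0.0828, 0.0685]
eef_rot: [-34.7, 89.9, 144.5]
contact_force: [-6.4, 5.7, 0.9]
gripper_width: 0.0095
```

```bash
python3 -c "
from h import *
st()"
```

```text
ext [-5.47 -1.78] z 68.46 yaw 179.16 F [-6.43  5.72  0.93] M [ 2.31  2.42 -0.02] w 9.47 t 12.32
```

Request:
play_rows:
  series: [0, 0.0008, 0, 0, 0, 0.0008, 0, 0, 0, 0.0008, 0, 0, 0, 0.0008, 0, 0, 0, 0.0008, 0, 0]

```text
time_s: 12.73
tcp_pos: [0.5851, -0.0871, 0.0682]
eef_rot: [-19.7, 89.9, 159.4]
contact_force: [-4.4, 2.1, -3.0]
gripper_width: 0.01
```

Request:
play_rows:
  series: [0, 0.0004, 0, 0, 0, 0.0004, 0, 0, 0, 0.0004, 0, 0, 0, 0.0004, 0, 0, 0, 0.0004, 0, 0]

```text
time_s: 13.15
tcp_pos: [0.585, -0.0894, 0.068]
eef_rot: [-7.7, 89.9, 171.4]
contact_force: [-4.7, 2.1, -3.6]
gripper_width: 0.0094
```

```bash
python3 -c "
from h import *
st()"
```

```text
ext [-5.44 -8.41] z 68.0 yaw 179.15 F [-4.74  2.08 -3.58] M [0.95 1.8  0.  ] w 9.45 t 13.15
```

Request:
play_rows:
  series: [0.0003, 0.0001, 0, 0, 0.0003, 0.0001, 0, 0, 0.0003, 0.0001, 0, 0, 0.0003, 0.0001, 0, 0, 0.0003, 0.0001, 0, 0]

```text
time_s: 13.57
tcp_pos: [0.585, -0.0902, 0.0668]
eef_rot: [2.4, 89.9, -178.4]
contact_force: [-5.1, 1.9, -0.5]
gripper_width: 0.0096
```

```bash
python3 -c "
from h import *
st()"
```

```text
ext [-5.45 -9.14] z 66.8 yaw 179.16 F [-5.15  1.92 -0.47] M [ 0.56  2.1  -0.03] w 9.6 t 13.57
```

Request:
play_rows:
  series: [0.0003, 0, 0, 0, 0.0003, 0, 0, 0, 0.0003, 0, 0, 0, 0.0003, 0, 0, 0, 0.0003, 0, 0, 0]

```text
time_s: 13.98
tcp_pos: [0.585, -0.0904, 0.0654]
eef_rot: [10.4, 89.9, -170.5]
contact_force: [-4.4, 0.1, -0.3]
gripper_width: 0.0099
```

```bash
python3 -c "
from h import *
st()"
```

```text
ext [-5.46 -9.34] z 65.39 yaw 179.16 F [-4.38  0.07 -0.33] M [0.14 2.11 0.01] w 9.88 t 13.98
```

Request:
play_rows:
  series: [0.0005, 0, 0, 0, 0.0005, 0, 0, 0, 0.0005, 0, 0, 0, 0.0005, 0, 0, 0, 0.0005, 0, 0, 0]

```text
time_s: 14.4
tcp_pos: [0.585, -0.0904, 0.0629]
eef_rot: [11.9, 89.9, -168.9]
contact_force: [-5.1, -1.0, -0.2]
gripper_width: 0.01
```

```bash
python3 -c "
from h import *
st()"
```

```text
ext [-5.51 -9.41] z 62.87 yaw 179.16 F [-5.14 -1.01 -0.2 ] M [ 0.05  2.09 -0.01] w 9.96 t 14.4
```

Request:
play_rows:
  series: [0.0003, 0, 0, 0, 0.0003, 0, 0, 0, 0.0003, 0, 0, 0, 0.0003, 0, 0, 0, 0.0003, 0, 0, 0]

```text
time_s: 14.82
tcp_pos: [0.585, -0.0905, 0.0614]
eef_rot: [12.4, 89.9, -168.5]
contact_force: [-5.8, 1.0, 0.3]
gripper_width: 0.0098
```

```bash
python3 -c "
from h import *
st()"
```

```text
ext [-5.49 -9.44] z 61.41 yaw 179.15 F [-5.76  1.02  0.27] M [0.08 2.13 0.02] w 9.8 t 14.82
```

Request:
play_rows:
  series: [0.0002, 0, 0, 0, 0.0002, 0, 0, 0, 0.0002, 0, 0, 0, 0.0002, 0, 0, 0, 0.0002, 0, 0, 0]

```text
time_s: 15.23
tcp_pos: [0.585, -0.0905, 0.0611]
eef_rot: [18.9, 89.9, -161.9]
contact_force: [-8.9, 1.6, 7.7]
gripper_width: 0.0099
```

```bash
python3 -c "
from h import *
st()"
```

```text
ext [-5.48 -9.45] z 61.12 yaw 179.17 F [-8.86  1.62  7.69] M [ 0.54  3.35 -0.  ] w 9.86 t 15.23
```

Request:
play_rows:
  series: [-0.0003, 0, 0.0002, 0, -0.0003, 0, 0.0001, 0, 0, 0, 0, 0, 0, 0, 0, 0, 0, 0, 0, 0]

```text
time_s: 15.65
tcp_pos: [0.585, -0.0905, 0.0612]
eef_rot: [18.6, 89.9, -162.2]
contact_force: [-6.2, -1.5, 0.8]
gripper_width: 0.0098
```

Request:
play_rows:
  series: [0, 0, 0, 0, 0, 0, 0, 0, 0, 0, 0, 0, 0, 0, 0, 0, 0, 0, 0, 0]
  jaw: 35

```text
time_s: 16.07
tcp_pos: [0.5864, -0.09, 0.0615]
eef_rot: [-176.2, 89.9, 2.9]
contact_force: [0.0, -0.1, -1.0]
gripper_width: 0.0298
```

Request:
play_rows:
  series: [-0.01, 0, 0, 0, -0.02, 0, 0, 0, -0.025, 0, 0, 0, -0.025, 0, 0, 0, -0.02, 0, 0, 0]

```text
time_s: 16.48
tcp_pos: [0.5863, -0.0902, 0.1641]
eef_rot: [175.8, 89.9, -5.0]
contact_force: [0.4, -0.0, -0.6]
gripper_width: 0.0306
```

```bash
python3 - <<'E'
from h import *
from plant import *
for n in ("side","wrist"):
    c=capture(n); np.savez(f"cam_{n}7.npz",**c)
st()
a=load("wrist7")["img"];b=load("side7")["img"][120:260,215:345]
cv2.imwrite("pics/w7.png",a);cv2.imwrite("pics/s7.png",cv2.resize(b,None,fx=4,fy=4,interpolation=cv2.INTER_CUBIC))
E
```

```text
ext [-2.27 -9.03] z 166.19 yaw 179.22 F [ 0.69 -0.11 -0.73] M [ 0.04  0.   -0.01] w 30.61 t 16.58
```

View pics/w7.png

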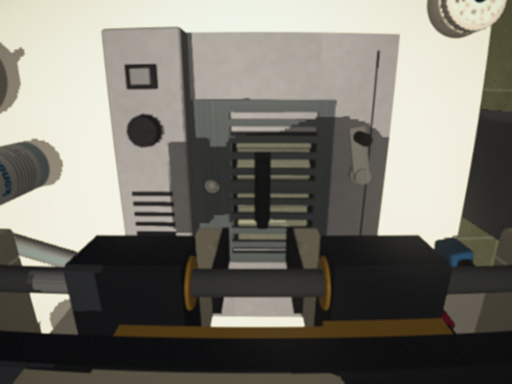

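View pics/s7.png

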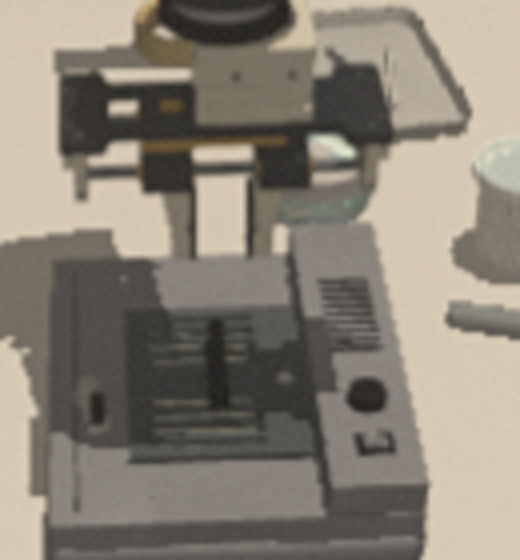

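```bash
python3 - <<'E'
from h import *
np.set_printoptions(precision=1,suppress=True)
c=load("wrist7")
f=lambda p,z:(cast(c,[p],z)[:,:2]-tE)@RE*1000
im=c["img"];z=cv2.resize(im[110:200,330:400],None,fx=7,fy=7,interpolation=cv2.INTER_CUBIC);cv2.imwrite("pics/w7c.png",z)
print("pin",f((212,186.5),.0595),"edge back/front -y corners",f((194,101),.057),f((336,101),.057))
m=((im.max(2)<30)*255).astype(np.uint8)[120:150,345:380]
ct,rc=minrect(m);print(rc, cv2.boundingRect(ct))
print("lip foot",f((192,70),.052))
E
```

```text
pin [[37.4 -9.1]] edge back/front -y corners [[ 49.8 -81.3]] [[-66.3 -81.6]]
((12.882352828979492, 16.97058868408203), (6.5484619140625, 8.731282234191895), 14.03624439239502) (10, 13, 8, 10)
lip foot [[  51.2 -105.8]]
```

View pics/w7c.png

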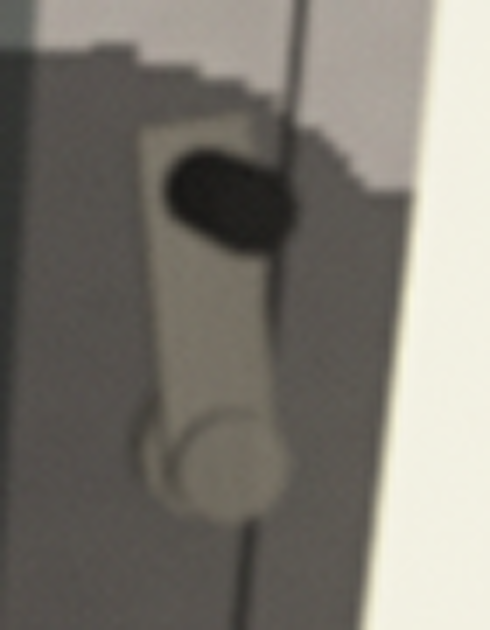

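```bash
python3 - <<'E'
from h import *
np.set_printoptions(precision=1,suppress=True)
c=load("wrist7")
f=lambda p,z:(cast(c,[p],z)[:,:2]-tE)@RE*1000
q=lambda X,Y:((X+.5)/7-.5+330,(Y+.5)/7-.5+110)
print("top",f(q(262,212),.0855),"base",f(q(203,190),.0635),"pivot",f(q(235,465),.0655),"end",f(q(195,120),.0635))
c=load("side7"); im=c["img"][205:235,225:250]; print(cv2.boundingRect(((im.max(2)<35)*255).astype(np.uint8)))
print("side post top",f((215+97/4-.4,120+393/4-.4),.0855),"base",f((215+96/4-.4,120+420/4),.0635))
c=load("top4");f=lambda p,z:(cast(c,[p],z)[:,:2]-tE)@RE*1000
print("top cam",f((110+402/2,100+194/2),.08))
E
```

```text
top [[-85.2 -54.2]] base [[-85.4 -53.5]] pivot [[-91.7 -20.6]] end [[-83.7 -61.6]]
(0, 0, 0, 0)
side post top [[-83.6 -52.8]] base [[-85.  -55.1]]
top cam [[-88.4 -54.8]]
```

```bash
python3 - <<'E'
from h import *
p=e2w(-.0836,-.0534);print(p);go([p[0],p[1],.115],190.1,5)
E
```

```text
[ 0.50626257 -0.13332756]
at [ 0.5882 -0.0901  0.1662] 179.22 F [ 0.7 -0.1 -0.7] t 16.58
[0.0102, 0.0089, 0.0163, -0.038, 0.0102, 0.0082, 0.0166, -0.038, 0.0102, 0.0076, 0.0169, -0.038, 0.0102, 0.007, 0.0172, -0.038, 0.0102, 0.0063, 0.0174, -0.038]
```

Request:
play_rows:
  series: [0.0102, 0.0089, 0.0163, -0.038, 0.0102, 0.0082, 0.0166, -0.038, 0.0102, 0.0076, 0.0169, -0.038, 0.0102, 0.007, 0.0172, -0.038, 0.0102, 0.0063, 0.0174, -0.038]
  jaw: 32

```text
time_s: 17.0
tcp_pos: [0.5028, -0.1336, 0.11]
eef_rot: [178.7, 90.0, 8.9]
contact_force: [-0.2, 0.1, 0.5]
gripper_width: 0.0276
```

Request:
play_rows:
  series: [0, 0, 0, 0, 0, 0, 0, 0, 0, 0, 0, 0, 0, 0, 0, 0, 0, 0, 0, 0]

```text
time_s: 17.42
tcp_pos: [0.5045, -0.133, 0.1106]
eef_rot: [170.1, 89.9, 0.1]
contact_force: [-0.6, -0.9, -0.0]
gripper_width: 0.0282
```

```bash
python3 - <<'E'
from h import *
from plant import *
for n in ("side","wrist"):
    c=capture(n); np.savez(f"cam_{n}8.npz",**c)
st()
a=load("wrist8")["img"];b=load("side8")["img"][130:270,195:325]
cv2.imwrite("pics/w8.png",a);cv2.imwrite("pics/s8.png",cv2.resize(b,None,fx=4,fy=4,interpolation=cv2.INTER_CUBIC))
p=e2w(-.0836,-.0534);go([p[0],p[1],.069],190.1,10)
E
```

```text
ext [-85.64 -53.12] z 110.37 yaw -169.93 F [ 0.11 -0.27 -0.5 ] M [-0.01  0.16 -0.05] w 28.29 t 17.52
at [ 0.5042 -0.133   0.1104] -169.93 F [ 0.1 -0.3 -0.5] t 17.52
[0.0041, 0.0001, -0.0002, -0.0001, 0.0041, 0.0001, -0.0002, -0.0001, 0.0041, 0.0001, -0.0002, -0.0001, 0.0041, 0.0001, -0.0002, -0.0001, 0.0041, 0.0001, -0.0002, -0.0001]
[0.0041, 0.0001, -0.0002, -0.0001, 0.0041, 0.0001, -0.0002, -0.0001, 0.0041, 0.0001, -0.0002, -0.0001, 0.0041, 0.0001, -0.0002, -0.0001, 0.0041, 0.0001, -0.0002, -0.0001]
```

View pics/w8.png

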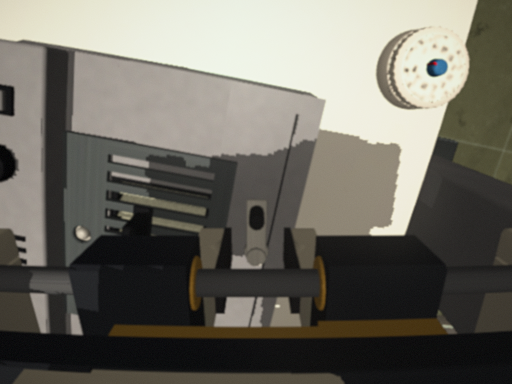

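View pics/s8.png

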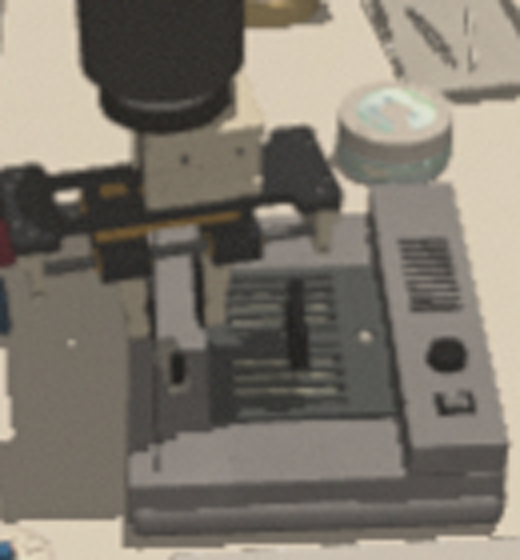

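```bash
python3 - <<'E'
from h import *
c=load("wrist8")
f=lambda p,z:(cast(c,[p],z)[:,:2]-tE)@RE*1000
print(f((257.5,221),.0855),f((257,211),.0635),f((256,255),.0655))
E
```

```text
[[-85.85256218 -56.02744793]] [[-85.88756978 -54.08296649]] [[-91.3730072  -21.83874863]]
```

Request:
play_rows:
  series: [0.005, 0, -0.0003, 0, 0.005, 0, -0.0003, 0, 0.005, 0, -0.0003, 0, 0.005, 0, -0.0003, 0, 0.005, 0, 0, 0]

```text
time_s: 17.93
tcp_pos: [0.5047, -0.133, 0.0844]
eef_rot: [-6.2, 90.0, -176.1]
contact_force: [-0.2, -0.7, 0.3]
gripper_width: 0.0282
```

Request:
play_rows:
  series: [0.005, 0, 0, 0, 0.004, 0, 0, 0, 0.003, 0, 0, 0, 0.002, 0, 0, 0, 0.001, 0, 0, 0]

```text
time_s: 18.35
tcp_pos: [0.5047, -0.1331, 0.0698]
eef_rot: [-5.9, 90.0, -175.8]
contact_force: [-0.4, 0.3, -0.1]
gripper_width: 0.0281
```

Request:
play_rows:
  series: [0, 0, 0, 0, 0, 0, 0, 0, 0, 0, 0, 0, 0, 0, 0, 0, 0, 0, 0, 0]
  jaw: 18

```text
time_s: 18.77
tcp_pos: [0.505, -0.133, 0.0704]
eef_rot: [173.6, 90.0, 3.6]
contact_force: [1.1, 0.5, -0.7]
gripper_width: 0.0156
```

```bash
python3 - <<'E'
from h import *
from plant import *
st()
# arc plan: centre of jaw on radius 34 circle, zyaw follows
s=get_state();p=s["tcp_pos"];e=(p[:2]-tE)@RE
v=e-np.array([-.09,-.02]);print("theta",np.arctan2(v[0],-v[1]),"r",np.hypot(*v))
r=np.hypot(*v); th=np.arctan2(v[0],-v[1]); y0=zyaw(toolR(s))
th1=1.60;n=20
print([round(x,4) for x in [2*.034*np.sin((th1-th)/n/2),(th1-th)/n]])
E
```

```text
ext [-84.91 -53.13] z 70.38 yaw -169.94 F [ 1.15  0.54 -0.67] M [0.02 0.13 0.01] w 15.6 t 18.77
theta 0.15232119555903853 r 0.033523106710101364
[np.float64(0.0025), np.float64(0.0724)]
```

Request:
play_rows:
  series: [0, -0.0001, -0.0025, -0.072, 0, -0.0001, -0.0025, -0.072, 0, -0.0001, -0.0025, -0.072, 0, -0.0001, -0.0025, -0.072, 0, -0.0001, -0.0025, -0.072]

```text
time_s: 19.18
tcp_pos: [0.5158, -0.1291, 0.0702]
eef_rot: [-11.7, 89.9, -160.8]
contact_force: [-2.7, -1.4, 1.5]
gripper_width: 0.0154
```

```bash
cat >> h.py <<'E'
def th():
    from plant import get_state
    st(); s=get_state();p=s["tcp_pos"];e=(p[:2]-tE)@RE;v=e-np.array([-.09,-.02]);t=np.arctan2(v[0],-v[1])
    print("theta",round(t,3),"r",round(np.hypot(*v)*1000,1),"jawth",round(np.radians(((zyaw(toolR(s))-180+.8)+180)%360-180),3))
    R=toolR(s);print("F tool",np.round(R.T@s["contact_force"],1))
E
python3 -c "
from h import *
th()"
```

```text
ext [-74.15 -49.01] z 70.18 yaw -149.12 F [-2.69 -1.42  1.45] M [-0.9   0.92  0.04] w 15.41 t 19.18
theta 0.5 r 33.1 jawth 0.553
F tool [-1.4 -0.2  3. ]
```

Request:
play_rows:
  series: [0, 0, -0.0025, -0.072, 0, 0, -0.0025, -0.072, 0, 0, -0.0025, -0.072, 0, 0, -0.0025, -0.072, 0, 0, -0.0025, -0.072]

```text
time_s: 19.6
tcp_pos: [0.5255, -0.1212, 0.0702]
eef_rot: [-31.6, 89.9, -160.1]
contact_force: [-1.5, -0.9, 1.3]
gripper_width: 0.0157
```

```bash
python3 -c "
from h import *
th()"
```

```text
ext [-64.51 -41.03] z 70.17 yaw -128.5 F [-1.51 -0.89  1.27] M [-0.72  0.9   0.03] w 15.75 t 19.6
theta 0.881 r 33.0 jawth 0.913
F tool [-1.3 -0.6  1.6]
```

Request:
play_rows:
  series: [0, 0, -0.0025, -0.072, 0, 0, -0.0025, -0.072, 0, 0, -0.0025, -0.072, 0, 0, -0.0025, -0.072, 0, 0, -0.0025, -0.072]

```text
time_s: 20.02
tcp_pos: [0.5316, -0.1105, 0.0701]
eef_rot: [-57.0, 89.9, -164.9]
contact_force: [-2.7, -1.8, 1.3]
gripper_width: 0.0159
```

```bash
python3 -c "
from h import *
th()"
```

```text
ext [-58.55 -30.18] z 70.09 yaw -107.88 F [-2.71 -1.81  1.26] M [-0.74  0.87 -0.  ] w 15.89 t 20.02
theta 1.258 r 33.1 jawth 1.273
F tool [-1.3 -2.   2.6]
```

Request:
play_rows:
  series: [0, 0, -0.0025, -0.072, 0, 0, -0.0025, -0.072, 0, 0, -0.0025, -0.072, 0, 0, -0.0022, -0.065, 0, 0, -0.0015, -0.03]

```text
time_s: 20.43
tcp_pos: [0.5337, -0.0995, 0.07]
eef_rot: [-73.4, 89.9, -163.4]
contact_force: [-0.8, -1.3, 0.3]
gripper_width: 0.0157
```

```bash
python3 -c "
from h import *
th()"
```

```text
ext [-56.59 -19.15] z 70.03 yaw -90.04 F [-0.83 -1.33  0.35] M [-0.84  0.61 -0.01] w 15.72 t 20.43
theta 1.596 r 33.4 jawth 1.584
F tool [-0.3 -0.8  1.3]
```

Request:
play_rows:
  series: [0, 0, -0.0005, 0, 0, 0, -0.0005, 0, 0, 0, -0.0005, 0, 0, 0, -0.0005, 0, 0, 0, -0.0004, 0]

```text
time_s: 20.85
tcp_pos: [0.5344, -0.0968, 0.0701]
eef_rot: [-83.6, 90.0, -173.9]
contact_force: [-2.7, -1.5, -1.5]
gripper_width: 0.0156
```

Request:
play_rows:
  series: [0, 0, -0.0003, 0, 0, 0, -0.0003, 0, 0, 0, -0.0003, 0, 0, 0, -0.0003, 0, 0, 0, -0.0003, 0]

```text
time_s: 21.27
tcp_pos: [0.5345, -0.0953, 0.0702]
eef_rot: [89.9, 90.0, -0.3]
contact_force: [-1.0, -1.4, -1.0]
gripper_width: 0.016
```

```bash
python3 -c "
from h import *
th()"
```

```text
ext [-55.85 -14.95] z 70.15 yaw -90.25 F [-0.97 -1.39 -1.  ] M [-0.77  0.47  0.  ] w 15.96 t 21.27
theta 1.718 r 34.5 jawth 1.58
F tool [ 1.  -1.   1.4]
```

Request:
play_rows:
  series: [0, 0, -0.0002, 0, 0, 0, -0.0002, 0, 0, 0, -0.0002, 0, 0, 0, -0.0002, 0, 0, 0, -0.0002, 0]

```text
time_s: 21.68
tcp_pos: [0.5345, -0.0948, 0.0702]
eef_rot: [-12.8, 90.0, -103.1]
contact_force: [-0.3, -6.0, -1.8]
gripper_width: 0.0157
```

```bash
python3 - <<'E'
from h import *
from plant import *
th()
for n in ("side","wrist"):
    c=capture(n); np.savez(f"cam_{n}9.npz",**c)
a=load("wrist9")["img"];b=load("side9")["img"][130:270,195:325]
cv2.imwrite("pics/w9.png",a);cv2.imwrite("pics/s9.png",cv2.resize(b,None,fx=4,fy=4,interpolation=cv2.INTER_CUBIC))
E
```

```text
ext [-55.9  -14.45] z 70.18 yaw -90.24 F [-0.31 -6.05 -1.77] M [-2.63  0.25 -0.01] w 15.68 t 21.68
theta 1.732 r 34.5 jawth 1.581
F tool [ 1.8 -0.3  6. ]
```

View pics/w9.png

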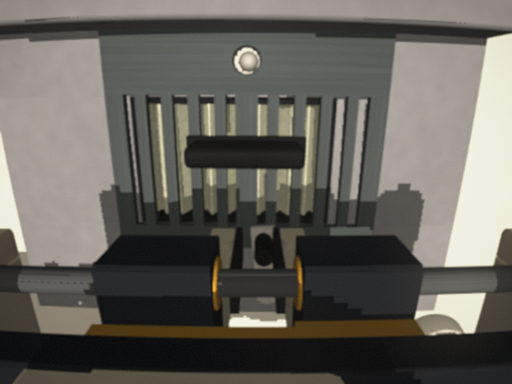

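View pics/s9.png

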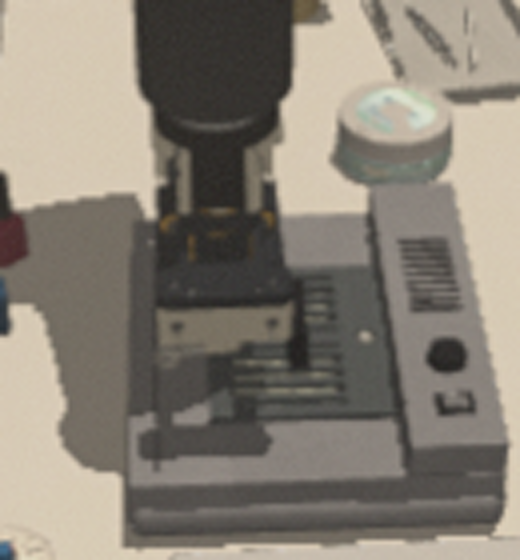

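Request:
play_rows:
  series: [0, 0, 0.001, 0, 0, 0, 0.001, 0, 0, 0, 0.0005, 0, 0, 0, 0, 0, 0, 0, 0, 0]
  jaw: 32

```text
time_s: 22.2
tcp_pos: [0.5348, -0.0966, 0.0703]
eef_rot: [113.4, 90.0, 23.1]
contact_force: [0.1, 0.5, -0.3]
gripper_width: 0.028
```

Request:
play_rows:
  series: [-0.005, 0, 0, 0, -0.02, 0, 0, 0, -0.03, 0, 0, 0, -0.03, 0, 0, 0, -0.03, 0, 0, 0]

```text
time_s: 22.62
tcp_pos: [0.5342, -0.0968, 0.1868]
eef_rot: [-70.8, 90.0, -161.0]
contact_force: [-0.1, 0.6, 0.7]
gripper_width: 0.0282
```

Request:
play_rows:
  series: [-0.02, 0.01, 0, 0, -0.01, 0.015, 0, 0, -0.01, 0.015, 0, 0, 0, 0.01, 0, 0, 0, 0, 0, 0]

```text
time_s: 23.03
tcp_pos: [0.5861, -0.0968, 0.2252]
eef_rot: [96.6, 89.9, 6.4]
contact_force: [0.0, -0.6, -0.4]
gripper_width: 0.028
```

```bash
python3 - <<'E'
from h import *
from plant import *
th()
for n in ("side","wrist","top"):
    c=capture(n); np.savez(f"cam_{n}10.npz",**c)
a=load("wrist10")["img"];b=load("side10")["img"][110:330,175:335]
cv2.imwrite("pics/w10.png",a);cv2.imwrite("pics/s10.png",cv2.resize(b,None,fx=2.7,fy=2.7,interpolation=cv2.INTER_CUBIC));cv2.imwrite("pics/t10.png",load("top10")["img"])
E
```

```text
ext [ -4.27 -15.78] z 225.16 yaw -90.24 F [ 0.   -0.64 -0.37] M [-0.1   0.15 -0.01] w 28.03 t 23.03
theta 1.62 r 85.8 jawth 1.581
F tool [0.4 0.  0.6]
```

View pics/w10.png

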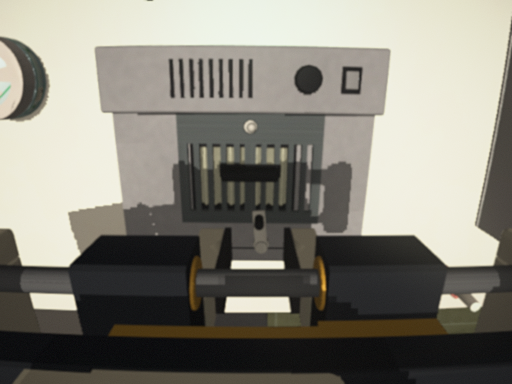

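View pics/s10.png

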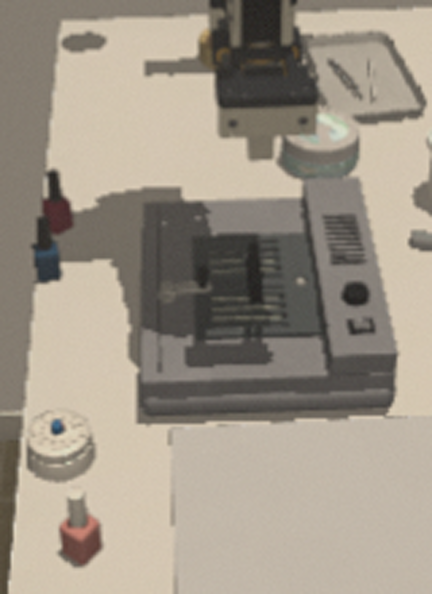

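```bash
python3 - <<'E'
from h import *
from plant import *
c=load("wrist10"); f=lambda p,z:(cast(c,[p],z)[:,:2]-tE)@RE*1000
pv=f((260.5,244),.0655)[0];en=f((258.5,211),.0635)[0];v=en-pv
print("catch",pv,en,np.arctan2(v[0],-v[1]),"pin",f((250.5,127),.0585),"grille back corners",f((180,115),.057),f((324,115),.057))
d=cv2.absdiff(load("side0")["img"],load("side10")["img"]).max(2)
for n,(x0,y0,x1,y1) in dict(red=(185,170,203,197),blue=(182,190,200,217),timer=(182,258,213,288),pink=(195,288,217,320)).items(): print(n,d[y0:y1,x0:x1].mean().round(1),(d[y0:y1,x0:x1]>40).sum())
a=load("top0")["img"];b=load("top10")["img"];dd=cv2.absdiff(a,b).max(2);print("pot",(dd[130:162,198:230]>40).sum())
close_job()
E
```

```text
catch [-87.45454788 -20.02331306] [-49.45147906 -17.4033615 ] 1.6396279432266132 pin [[38.50354737 -8.41694113]] grille back corners [[49.79663436 62.20744906]] [[ 51.17745814 -81.73982823]]
red 7.9 27
blue 11.1 44
timer 2.0 0
pink 2.1 0
pot 905
the job is handed in; nothing more can be done
```

The grille is seated on the locating pin against the lip, and the turn-catch is swung over its front edge to its stop. I handed the job in at about 23 s of the 72 s allowed.

**What I did:** I took the grille by its handle and laid it against the lip, off to the side of the pin, with about 4–7 N on lip and pin. Sliding it about 15 mm sideways brought the hole to the pin. I eased it down 7.4 mm to the deck, which matches the 7.5 mm pin height, then let go. Finally I swung the catch until it met its stop at about 6 N, and lifted the gripper clear.

**Last checks:**
- **Forces:** the highest wrist reading during the grille handling was about 12 N. That is a reading at the end of each move, not a continuous peak.
- **Pin and grille:** the last wrist pictures show the pin inside the hole and the grille lying flat. My rays at 0.23 m height put the grille's back edge 4–5 mm off the lip. That disagrees with the contact, and earlier rays there had read the known lip 4 mm short, so I trusted the contact.
- **Catch angle:** it measured about 1.64 rad, where shut is 1.57 and the stop is at 1.65.
- **Bystanders:** the timer and the pink bottle are unchanged in the side view. The red and blue bottles differ by a few dozen pixels, which I put down to the arm's shadow; they look to be in the same place.
- **Cream pot:** the top-view comparison failed (905 pixels differ), most likely because the arm was over it. In the side view it looks to be where it was; I did not measure it.

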